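# Put the lens mount away and roll the tambour store shut

### The job

Put the stepped round lens mount, glass side up, into the open tambour store on the bench, standing on the store's floor. Then roll the slatted shutter fully shut over it and let go.

Things in the scene. Friction and masses are not known exactly. Their poses are not given: they have to be found in the camera images.
- lens_mount: Aluminium lens mount, the only stepped round part: flange 56 mm diameter, 10 mm high; above it a barrel 40 mm diameter, 44 mm total height, round glass on top; about 160 g. Stands upright on the bench beside the store, among a plain tube, a finned square heat sink and a flat disc that are not needed. Origin: centre of underside; z up.
- store: Grey half-drum box fixed to the bench, 320 deep, 266 wide, 208 high (mm). Origin on the bench under the drum axis, mid-width; x to its rear, y along drum axis, z up. Inner floor and drum axis both 40 mm above bench. Compartment x -140 to +15, y +-123 between fixed round side walls (radius 168). Open, it is clear from above at x -140 to -35; mount centred at x -105 to -60 leaves the shutter room.
- pull (a point): Centre of the shutter's black pull: a tab with round end, 28 mm diameter, 16 mm thick along the store's y, at mid-width on the leading slat. It stands out radially: its centre is 182 mm from the drum axis, the slats' outer face 151 mm. Pinch it across the 16 mm or push it.
- shutter (a joint): Angle of the slatted aluminium shutter on its circular track about the drum axis: 0 fully shut, 1.52 rad fully open; starts above 1.25. At angle q the pull's centre is q + 0.105 rad up from the store's forward (-x) direction about the axis: on top when open, low in front (59 mm above bench) when shut. Stays where left; takes about 2 to 7 N at the pull.
Not all that is in view belongs to the job. Leave any orange look-alike of the lens_mount alone.

How it is judged:
By the outcome, as a careful person would: the job done as asked, in the order asked, and still so for the second after the job is handed in, with the robot touching nothing.
It also fails if it takes over 56 s, if anything falls off the work surface, if the arm or the gripper's body presses on something with over 40 N, if the wrist force passes 120 N, or if a joint passes its speed limit or range.

### The arm

A 6-joint arm with a two-finger parallel gripper is mounted at the origin on the work surface. World frame = base frame: x ahead of the robot, y to its left, z up, the work surface at z = 0. Lengths are in m, angles in rad, forces in N, time in s.
With the tool pointing down it reaches from about 0.425 to 1.125 m from the base axis. Payload 14.9 kg.
Tool frame: the origin (TCP) lies at the very end of the fingers, on their centre line; the grasp point (between the pads) lies r.grip_depth behind it (r.grip_depth is the distance from the TCP to the grasp point, in m); z points along the fingers, y is the line along which they close (so a half turn about z gives the same grasp; the last joint's range is limited). The gripper opens to 91 mm and grips with 3 to 60 N. Pads are 32 mm wide; open, the fingers measure 118 mm over their backs; the gripper's body (76 mm by 178 mm) begins 60 mm behind the grasp point.
Start: joints at [-1.314, 0.379, 1.734, -0, 1.028, -0.033], TCP at [0.2, -0.671, 0.214] pointing down, gripper open.
Joint ranges: [-2.77, 2.77], [-0.74, 2.19], [0, 2.66], [-1.06, 4.2], [0.31, 2.87], [-3.08, 3.08]. Speed limits (rad/s): [1.89, 1.89, 2.39, 3.14, 3.14, 3.14].

### API

Orientations are given as a unit quaternion [x, y, z, w].
In Python, from rig import r gives the robot as it stands.
- The arm moves only by the tool carry_out, never from a script. Its argument "moves" is a list of rows, each a list of 4 numbers: the shift along the world's x, y, z in mm, then the turn about the world's z in rad. In form: [[tx, ty, tz, yaw], ...]. A call has exactly 10 rows; each row shifts and turns the commanded pose from where the row before left it; what a row does not reach is not made up. A row lasts 1/10 s, in which the tool goes at most 50 mm and 8.59 degrees, less where a joint would pass 70% of its speed; a pose out of reach is approached as far as the arm can. A call is refused whole if a number of a shift passes 50 or a number of a turn 0.15, either way. A call with a gripper value outside its range is refused whole. "hand" is the opening in per cent of the stroke, from 0 (shut) to 100 (fully open), set as the call begins (left out, the last holds). The fingers move at their own pace and stop on an object; the grip force is fixed at half the most. Time passes only in rows, so rows that do not move let the fingers close, or fill a call up. It gives the time, the measured TCP pose, the force, the opening and the grip force at its end, in the units of the state.
- r.get_obs(): the state, without advancing time (a new reading comes with each control period).
- r.grab_frame(name): name is "side" or "top" or "wrist"; returns a dict with "img" (480x640x3 uint8, blue, green, red), "z_map" (480x640 float32, m along the optical axis (not along the pixel's ray), 0 where there is no reading), "intrinsics" (3x3 intrinsics, pixels), "D" ([k1, k2, p1, p2, k3] as OpenCV has them; the pictures are not rectified), "position" and "rotation" of the camera in the world. Camera axes: x right, y down, z forward; pixel columns grow to the right and rows downward; lengths in m; the calibration is good to about 2 mm. A picture is of the moment at which its call begins.
- r.hand_in(): hands the job in; it is judged then, once.
The state is a dict: "time": time; "joint_pos": joint angles; "joint_velocities": joint speeds; "effort": joint torques, N m; "position": TCP position; "orientation": TCP orientation; "wrist_force": force on the tool from outside, world axes, zero at the start; "torque": the same for the moment, N m; "grip_width": opening from 0.0 (shut) to 1.0 (fully open); "grip_force": force on a finger pad.
Only numpy, scipy, OpenCV 4.12 (cv2) and the standard library are available. Lean on these libraries where they do the work, as an engineer would, in place of code of your own. Each camera call takes 0.05 s, during which the arm holds its last target. There are 200 camera calls.

## Working session

There is one attempt and no reset: what is moved stays moved. The work goes in short steps, Python scripts to look and compute and a tool call to move; the robot and the scene stay as the last step left them, time stands still between calls to the robot, and variables do not carry over. Pictures are saved under pics/ and viewed, at most 10 in all, crops included, and the job is handed in when it is done.

Besides the shell and the picture viewer there is one more tool, called after "Call:" by a JSON object that holds its "name" and its "arguments". carry_out: Moves the arm, as the interface text tells. Its arguments: {"type":"object","properties":{"moves":{"type":"array"},"hand":{"type":"number"}},"required":["moves"]}

```bash
mkdir -p pics
cat > h.py <<'E'
import numpy as np, cv2
from rig import r
def pts(f):
    """world xyz for each pixel from depth"""
    K=np.array(f["intrinsics"],float);D=np.array(f["D"],float)
    v,u=np.mgrid[:480,:640]
    n=cv2.undistortPoints(np.stack([u,v],-1).reshape(-1,1,2).astype(np.float64),K,D).reshape(480,640,2)
    z=f["z_map"][...,None]
    c=np.concatenate([n*z,z],-1)
    w=c@np.array(f["rotation"]).T+np.array(f["position"])
    w[f["z_map"]<=0]=np.nan
    return w
E
python3 - <<'E'
from h import *
o=r.get_obs();print(o["position"],o["orientation"],o["grip_width"],r.grip_depth,o["time"])
for n in("top","side"):
    f=r.grab_frame(n);cv2.imwrite(f"pics/{n}0.png",f["img"]);np.savez(f"{n}0.npz",img=f["img"],w=pts(f));print(n,np.shape(f["rotation"]),f["position"])
E
```

```text
[ 0.19993744 -0.67041373  0.21327482] [ 9.89518921e-01  1.44402216e-01 -6.01402654e-05 -5.49331484e-04] 0.997767475587421 0.0188 0.0Traceback (most recent call last):
  File "<stdin>", line 4, in <module>
  File "h.py", line 10, in pts
    w=c@np.array(f["rotation"]).T+np.array(f["position"])
      ~^~~~~~~~~~~~~~~~~~~~~~~~~~
ValueError: matmul: Input operand 1 has a mismatch in its core dimension 0, with gufunc signature (n?,k),(k,m?)->(n?,m?) (size 4 is different from 3)
```

View pics/top0.png

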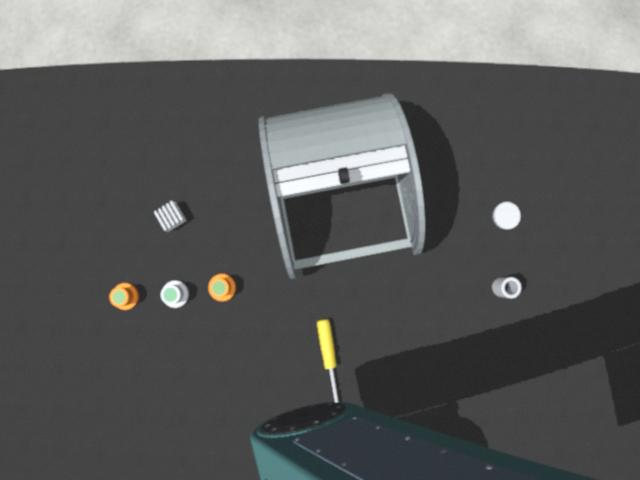

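The top view shows the lens mount at about (174,294), with orange look-alikes at (124,296) and (222,288). The store is centred near (345,185) with its pull at (344,175), and a screwdriver lies in front of it at (328,355). The camera rotation is a quaternion, so I'll fix the helper.

```bash
sed -i 's/np.array(f\["rotation"\]).T/Rotation.from_quat(f["rotation"]).as_matrix().T/; 1a from scipy.spatial.transform import Rotation' h.py
python3 - <<'E'
from h import *
for n in("top","side"):
    f=r.grab_frame(n);cv2.imwrite(f"pics/{n}0.png",f["img"]);w=pts(f);np.savez(f"{n}0.npz",img=f["img"],w=w);print(n,f["position"])
    if n=="top":
        for nm,(u,v) in dict(mount=(171,294),or1=(121,296),or2=(220,288),pull=(344,176),bench=(240,350),FL=(293,274),FR=(418,250),RL=(263,120),RR=(391,97),rimL=(297,264),rimR=(410,244),floor=(340,225),drv=(328,350),lipM=(352,254)).items():
            print(nm,np.nanmedian(w[v-1:v+2,u-1:u+2].reshape(-1,3),0).round(4))
        img=f["img"].astype(int)
        # glass (green) centroid
        hsv=cv2.cvtColor(f["img"],cv2.COLOR_BGR2HSV)
        m=cv2.inRange(hsv,(40,40,60),(90,255,255));k,l,s,c=cv2.connectedComponentsWithStats(m)
        for i in range(1,k):
            if 20<s[i,4]<600:print(s[i],c[i].round(1),np.nanmedian(w[l==i],0).round(4))
E
```

```text
top [0.44668405 0.0363631  1.13909832]
mount [0.4048 0.3411 0.0467]
or1 [0.3987 0.4474 0.0444]
or2 [0.4184 0.2393 0.0453]
pull [ 0.6145 -0.0043  0.2343]
bench [ 0.2865  0.2031 -0.0016]
FL [0.4481 0.0879 0.0909]
FR [ 0.496  -0.1567  0.0893]
RL [0.7429 0.1471 0.1288]
RR [ 0.7887 -0.0998  0.1367]
rimL [0.4685 0.0824 0.042 ]
rimR [ 0.5105 -0.1494  0.0399]
floor [ 0.5488 -0.005   0.0401]
drv [0.292  0.0181 0.0235]
lipM [ 0.4896 -0.0296  0.0394]
[213 282  12  12 120] [218.5 287.5] [0.4185 0.2421 0.044 ]
[164 288  13  13 136] [169.8 294.2] [0.4046 0.3429 0.0445]
[113 291  12  12 113] [118.5 296.6] [0.3967 0.4533 0.0446]
[255 450  15  28  74] [263.1 461.9] [0.1849 0.1132 0.3895]
[270 460  11   8  27] [274.4 463.6] [0.2014 0.0942 0.4403]
[281 465   8  11  31] [283.9 469.8] [0.2056 0.0792 0.476 ]
[280 472  15   8  36] [288.  476.2] [0.202  0.0726 0.4895]
side [ 0.68555197 -0.35324417  1.37338344]
```

View pics/side0.png

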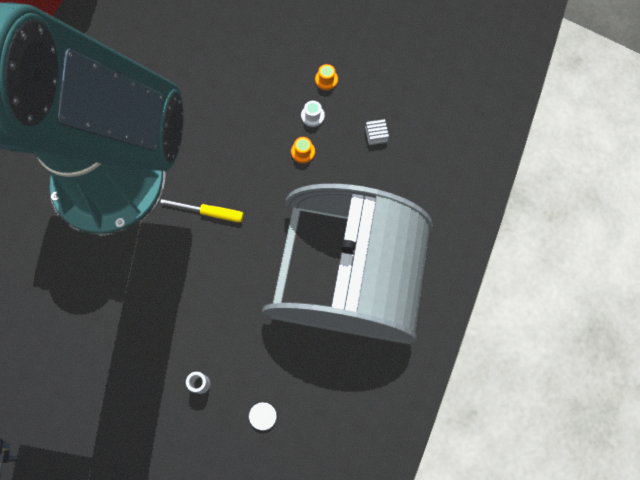

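The side view agrees with the top view: the mount is at (312,113) between the orange parts, and the store is open with its pull at (348,245). Next I'll fit the store pose and the pull angle from both depth clouds.

Run:
```python
from h import *
P=[];B=[]
for n in("top","side"):
    d=np.load(f"{n}0.npz");w=d["w"];img=d["img"]
    ok=(w[...,0]>.40)&(w[...,0]<.87)&(w[...,1]>-.22)&(w[...,1]<.19)
    m=(ok&(w[...,2]>.03)&(w[...,2]<.24)).astype(np.uint8)
    k,l,s,c=cv2.connectedComponentsWithStats(m);i=1+s[1:,4].argmax();m=l==i
    P.append(w[m]);b=m&(img.max(-1)<60)&(w[...,2]>.21);B.append(w[b])
    print(n,m.sum(),cv2.minAreaRect(w[m][:,:2].astype(np.float32)),b.sum(),np.median(w[b],0))
A=np.concatenate(P);(cx,cy),(a,b_),an=cv2.minAreaRect(A[:,:2].astype(np.float32));print(cx,cy,a,b_,an)
for n,w in zip("ts",P):
    # flat front lip z~.04 & walls: fit yaw with lip points
    print(n,np.nanmax(w[:,2]))
th=np.radians(an if a>b_ else an-90);th=(th+np.pi/4)%(np.pi/2)-np.pi/4;print("yaw",th)
x=np.array([np.cos(th),np.sin(th)]);y=np.array([-x[1],x[0]])
O=np.array([cx,cy])+.008*x;print("origin",O)
for q in B:
    L=np.c_[(q[:,:2]-O)@x,(q[:,:2]-O)@y,q[:,2]];print("pull local",np.median(L,0),L.min(0),L.max(0))
print("start yaw tool y",Rotation.from_quat(r.get_obs()["orientation"]).as_matrix().round(3).tolist())
```

```text
top 22706 ((0.6276644468307495, -0.0031514614820480347), (0.3341294527053833, 0.2667924761772156), 11.463508605957031) 36 [ 0.61009354 -0.00367484  0.23165302]
side 20042 ((0.6290220618247986, -0.0021768957376480103), (0.3371084928512573, 0.26958829164505005), 11.45295238494873) 91 [ 0.61931629 -0.01024476  0.22917073]
0.6290162801742554 -0.0021738260984420776 0.3371085524559021 0.2695910930633545 11.450642585754395
t 0.23878708542044835
s 0.23978583194022707
yaw 0.19985141459049127
origin [ 6.36857049e-01 -5.85636458e-04]
pull local [-0.02667247  0.00037357  0.23165302] [-0.03104898 -0.00465036  0.2243662 ] [-0.00978786  0.0070409   0.23743118]
pull local [-0.0195966  -0.00636888  0.22917073] [-0.03362313 -0.00909394  0.21044923] [-0.00616532  0.00645419  0.2373908 ]
start yaw tool y [[0.958, 0.286, -0.0], [0.286, -0.958, 0.001], [0.0, -0.001, -1.0]]
```

Call:
{"name": "carry_out", "arguments": {"hand": 0, "moves": [[18,33,20,-0.01],[18,33,20,-0.01],[18,33,20,-0.01],[18,33,20,-0.01],[18,33,0,-0.01],[18,33,0,-0.01],[18,33,0,-0.01],[18,33,0,-0.01],[18,33,0,-0.01],[18,33,0,0]]}}

```text
time: 1.15
position: [0.3804, -0.3393, 0.2939]
orientation: [0.995, 0.099, 0.0, -0.0]
wrist_force: [0.8, -0.7, 0.1]
grip_width: 0.155
grip_force: 0.0
```

Call:
{"name": "carry_out", "arguments": {"moves": [[17,33,0,0],[17,33,0,0],[17,33,0,0],[17,33,0,0],[17,33,0,0],[17,33,0,0],[17,33,0,0],[17,33,0,0],[17,33,0,0],[17,27,0,0]]}}

```text
time: 2.15
position: [0.5504, -0.015, 0.2938]
orientation: [0.995, 0.1, -0.0, -0.0]
wrist_force: [-0.7, -0.6, 0.3]
grip_width: 0.003
grip_force: 0.0
```

Run:
```python
from h import *
f=r.grab_frame("wrist");cv2.imwrite("pics/w1.png",f["img"]);w=pts(f);np.savez("w1.npz",w=w)
O=np.array([.629,-.002]);x=np.array([np.cos(.2),np.sin(.2)]);y=np.array([-x[1],x[0]])
lx=(w[...,:2]-O)@x;ly=(w[...,:2]-O)@y
b=(w[...,2]>.205)&(abs(ly)<.05)&(abs(lx)<.05)&(f["img"].max(-1)<60)
print(b.sum());
if b.sum(): print([ (np.percentile(v[b],[2,50,98])).round(4) for v in(lx,ly,w[...,2])])
s=(w[...,2]>.15)&(w[...,2]<.2)&(abs(ly)<.1)&(abs(ly)>.02)&(lx>-.08)&(lx<.02)
print(s.sum(),np.percentile(lx[s],[1,5,50]) if s.any() else 0)
```

```text
15828
[array([-0.0494, -0.0417, -0.0041]), array([-0.0462, -0.0052,  0.0361]), array([0.2317, 0.3909, 0.3973])]
12889 [-0.01895925 -0.01742031  0.00067132]
```

View pics/w1.png

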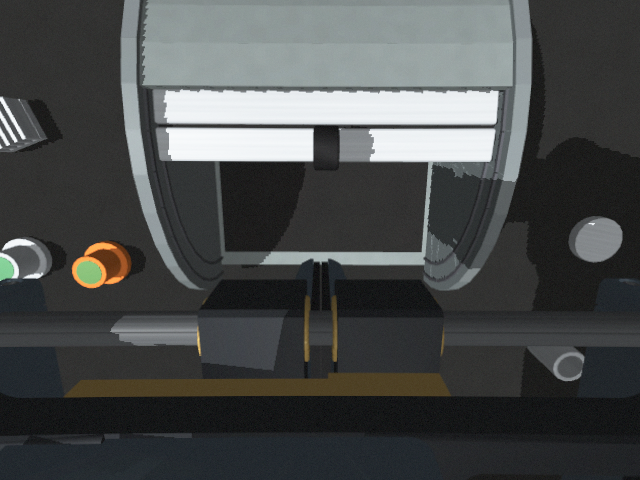

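The wrist view shows the pull at (326,148) and the leading slat edge near row 160. The opening is clear far enough forward, so I'll go to the mount next.

Call:
{"name": "carry_out", "arguments": {"hand": 100, "moves": [[-14.6,36,0,0],[-14.6,36,0,0],[-14.6,36,0,0],[-14.6,36,0,0],[-14.6,36,0,0],[-14.6,36,-20,0],[-14.6,36,-30,0],[-14.6,36,-30,0],[-14.6,36,-30,0],[-14.4,34,-20,0]]}}

```text
time: 3.2
position: [0.4027, 0.342, 0.1619]
orientation: [0.995, 0.1, -0.001, 0.0]
wrist_force: [1.4, 0.3, 0.2]
grip_width: 0.85
grip_force: 0.0
```

Run:
```python
from h import *
print(r.get_obs()["position"])
f=r.grab_frame("wrist");cv2.imwrite("pics/w2.png",f["img"]);w=pts(f)
hsv=cv2.cvtColor(f["img"],cv2.COLOR_BGR2HSV)
m=cv2.inRange(hsv,(40,40,60),(90,255,255));k,l,s,c=cv2.connectedComponentsWithStats(m)
for i in range(1,k):
    if s[i,4]>60:
        q=w[l==i];e=cv2.minEnclosingCircle(q[abs(q[:,2]-.044)<.006][:,:2].astype(np.float32)) if (abs(q[:,2]-.044)<.006).sum()>10 else 0
        print(s[i],np.nanmedian(q,0).round(4),e)
```

```text
[0.40266674 0.34204266 0.16193118]
```

View pics/w2.png

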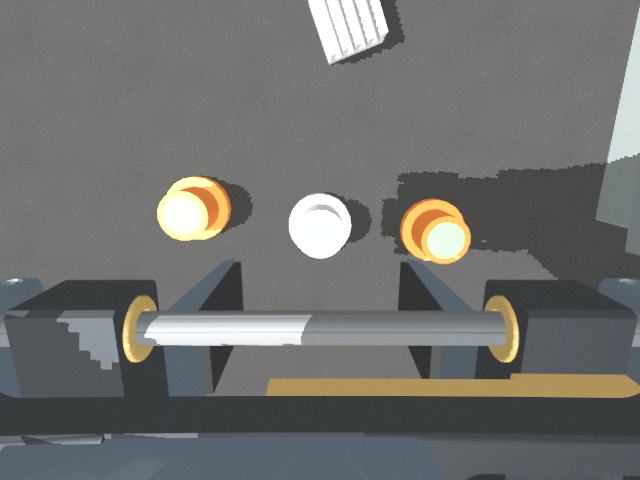

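The wrist view shows the mount at (320,225), centred laterally between the fingers, with the orange parts at (195,208) and (435,230). I'll measure its top by height.

Run:
```python
from h import *
f=r.grab_frame("wrist");w=pts(f)
roi=np.zeros((480,640),bool);roi[180:275,280:362]=1
m=roi&(f["img"].min(-1)>90)
print(np.nanpercentile(w[m][:,2],[2,30,50,80,98]).round(4))
t=roi&(w[...,2]>.038)&(w[...,2]<.05);q=w[t];print(t.sum(),q.mean(0),q.min(0),q.max(0),cv2.minEnclosingCircle(q[:,:2].astype(np.float32)))
fl=roi&(w[...,2]>.006)&(w[...,2]<.013);q=w[fl];print(cv2.minEnclosingCircle(q[:,:2].astype(np.float32)))
```

```text
[-0.0011  0.0002  0.001   0.044   0.0456]
1914 [0.40532616 0.34320212 0.0444659 ] [0.38486666 0.32332561 0.03810722] [0.42448677 0.36292939 0.04709788] ((0.40452682971954346, 0.34305739402770996), 0.02016996592283249)
((0.4047936797142029, 0.3429371416568756), 0.028025154024362564)
```

Call:
{"name": "carry_out", "arguments": {"moves": [[2,1,-10,0],[0,0,-20,0],[0,0,-25,0],[0,0,-25,0],[0,0,-25,0],[0,0,-20,0],[0,0,-12,0],[0,0,-10,0],[0,0,0,0],[0,0,0,0]]}}

```text
time: 4.3
position: [0.4067, 0.3423, 0.0175]
orientation: [0.995, 0.1, 0.0, -0.0]
wrist_force: [0.1, 0.8, -0.1]
grip_width: 0.999
grip_force: 0.0
```

Call:
{"name": "carry_out", "arguments": {"hand": 0, "moves": [[0,0,0,0],[0,0,0,0],[0,0,0,0],[0,0,0,0],[0,0,0,0],[0,0,0,0],[0,0,0,0],[0,0,0,0],[0,0,0,0],[0,0,0,0]]}}

```text
time: 5.3
position: [0.4062, 0.3422, 0.0169]
orientation: [0.995, 0.1, 0.0, -0.0]
wrist_force: [0.1, 0.4, 0.4]
grip_width: 0.433
grip_force: 30.0
```

Call:
{"name": "carry_out", "arguments": {"moves": [[0,0,10,0],[0,0,25,0],[0,0,35,0],[0,0,35,0],[0,0,35,0],[0,0,35,0],[0,0,35,0],[0,0,30,0],[0,0,15,0],[0,0,0,0]]}}

```text
time: 6.3
position: [0.4068, 0.3426, 0.2738]
orientation: [0.995, 0.1, 0.001, -0.001]
wrist_force: [0.6, 0.5, -2.5]
grip_width: 0.434
grip_force: 30.0
```

Call:
{"name": "carry_out", "arguments": {"moves": [[6,-16,0,0],[13,-36,0,0],[15,-40,0,0],[15,-41,0,0],[15,-41,0,0],[15,-41,0,0],[15,-41,0,0],[15,-41,0,0],[15,-41,0,0],[8,-24,0,0]]}}

```text
time: 7.3
position: [0.538, -0.0224, 0.2699]
orientation: [0.995, 0.099, -0.001, -0.0]
wrist_force: [0.4, 0.8, -1.4]
grip_width: 0.433
grip_force: 30.0
```

Run:
```python
from h import *
o=r.get_obs();print(o["position"],o["grip_width"],o["grip_force"])
f=r.grab_frame("side");cv2.imwrite("pics/s2.png",f["img"][100:420,150:570])
```

```text
[ 0.53798349 -0.02243774  0.26986978] 0.43349679238821315 29.99990165233612
```

View pics/s2.png

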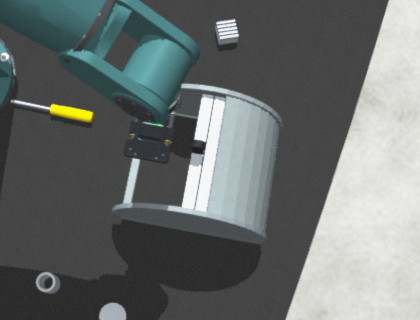

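The gripper is over the open compartment, with the body clear of the walls and pull (pull at about (198,146) in the crop). I'll lower the mount.

Call:
{"name": "carry_out", "arguments": {"moves": [[1,2,-15,0],[0,0,-30,0],[0,0,-30,0],[0,0,-30,0],[0,0,-30,0],[0,0,-30,0],[0,0,-20,0],[0,0,-12,0],[0,0,-6,0],[0,0,0,0]]}}

```text
time: 8.35
position: [0.5386, -0.0174, 0.0681]
orientation: [0.995, 0.1, -0.001, -0.0]
wrist_force: [0.1, -0.3, -1.7]
grip_width: 0.431
grip_force: 30.0
```

Call:
{"name": "carry_out", "arguments": {"moves": [[0,0,-2,0],[0,0,-2,0],[0,0,-2,0],[0,0,-2,0],[0,0,-2,0],[0,0,0,0],[0,0,0,0],[0,0,0,0],[0,0,0,0],[0,0,0,0]]}}

```text
time: 9.35
position: [0.5393, -0.0179, 0.059]
orientation: [0.995, 0.1, 0.0, 0.0]
wrist_force: [0.5, -0.2, -1.7]
grip_width: 0.433
grip_force: 30.0
```

Call:
{"name": "carry_out", "arguments": {"moves": [[0,0,-1,0],[0,0,0,0],[0,0,-1,0],[0,0,0,0],[0,0,0,0],[0,0,0,0],[0,0,0,0],[0,0,0,0],[0,0,0,0],[0,0,0,0]]}}

```text
time: 10.35
position: [0.5393, -0.0178, 0.0569]
orientation: [0.995, 0.1, 0.0, 0.0]
wrist_force: [0.2, -0.1, -1.5]
grip_width: 0.435
grip_force: 30.0
```

Call:
{"name": "carry_out", "arguments": {"moves": [[0,0,-0.7,0],[0,0,0,0],[0,0,-0.7,0],[0,0,0,0],[0,0,0,0],[0,0,0,0],[0,0,0,0],[0,0,0,0],[0,0,0,0],[0,0,0,0]]}}

```text
time: 11.35
position: [0.5394, -0.0178, 0.0568]
orientation: [0.995, 0.1, -0.0, -0.0]
wrist_force: [-10.5, 1.5, 28.4]
grip_width: 0.437
grip_force: 30.0
```

Call:
{"name": "carry_out", "arguments": {"moves": [[0,0,0.8,0],[0,0,0,0],[0,0,0,0],[0,0,0,0],[0,0,0,0],[0,0,0,0],[0,0,0,0],[0,0,0,0],[0,0,0,0],[0,0,0,0]]}}

```text
time: 12.35
position: [0.5393, -0.0178, 0.0569]
orientation: [0.995, 0.1, -0.0, -0.0]
wrist_force: [-4.5, 0.5, 13.5]
grip_width: 0.431
grip_force: 30.0
```

Call:
{"name": "carry_out", "arguments": {"hand": 100, "moves": [[0,0,0,0],[0,0,0,0],[0,0,0,0],[0,0,0,0],[0,0,0,0],[0,0,0,0],[0,0,0,0],[0,0,0,0],[0,0,0,0],[0,0,0,0]]}}

```text
time: 13.35
position: [0.5392, -0.0179, 0.0563]
orientation: [0.995, 0.1, 0.0, -0.0]
wrist_force: [-0.3, -0.3, -0.2]
grip_width: 0.999
grip_force: 0.0
```

Call:
{"name": "carry_out", "arguments": {"moves": [[0,0,15,0],[0,0,30,0],[0,0,30,0],[0,0,30,0],[0,0,30,0],[0,0,30,0],[0,0,30,0],[0,0,30,0],[0,0,15,0],[0,0,5,0]]}}

```text
time: 14.35
position: [0.5397, -0.0179, 0.3033]
orientation: [0.995, 0.1, 0.001, 0.0]
wrist_force: [0.9, 0.8, -0.6]
grip_width: 1.001
grip_force: 0.0
```

Run:
```python
from h import *
o=r.get_obs();print(o["position"],o["grip_width"],o["wrist_force"])
f=r.grab_frame("wrist");cv2.imwrite("pics/w3.png",f["img"])
w=pts(f);O=np.array([.629,-.002]);x=np.array([np.cos(.2),np.sin(.2)]);y=np.array([-x[1],x[0]])
lx=(w[...,:2]-O)@x;ly=(w[...,:2]-O)@y
v,u=np.mgrid[:480,:640]
t=(v<275)&(w[...,2]>.07)&(w[...,2]<.095)&(abs(ly)<.05)&(lx>-.14)&(lx<-.04)
if t.any(): print("mount",t.sum(),lx[t].mean(),ly[t].mean(),np.median(w[t][:,2]))
b=(v<200)&(w[...,2]>.21)&(w[...,2]<.245)&(abs(ly)<.05)&(abs(lx)<.08)&(f["img"].max(-1)<70)
print("pull",b.sum(),[np.percentile(a[b],[2,50,98]).round(4) for a in(lx,ly,w[...,2])] if b.any() else 0)
```

```text
[ 0.53968871 -0.01787381  0.30334235] 1.0012173580498247 [ 0.85557323  0.76249485 -0.60173084]
mount 1095 -0.09129658801705588 0.0024690831779602064 0.08450558069631331
pull 1062 [array([-0.0229, -0.0101,  0.0026]), array([-0.0077, -0.0005,  0.007 ]), array([0.225 , 0.234 , 0.2368])]
```

View pics/w3.png

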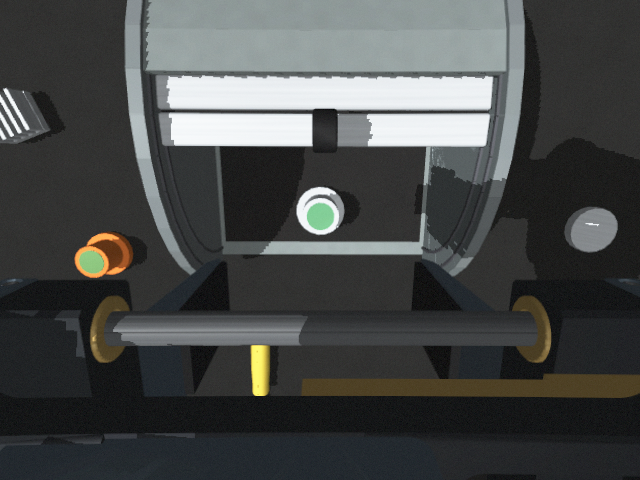

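The mount stands upright at (320,215) with its glass up; its top is at 0.0845 m. The pull, at (325,130), is centred about local x −10 mm. I'll grasp the pull and work out the arc.

Call:
{"name": "carry_out", "arguments": {"moves": [[10,1,0,0],[20,3,-5,0],[20,3,-10,0],[16,4,-15,0],[10,2,-20,0],[0,0,-20,0],[0,0,-15,0],[0,0,-8,0],[0,0,-3,0],[0,0,0,0]]}}

```text
time: 15.4
position: [0.6152, -0.0049, 0.2053]
orientation: [0.995, 0.1, -0.0, -0.0]
wrist_force: [0.7, 0.3, 0.2]
grip_width: 0.997
grip_force: 0.0
```

Call:
{"name": "carry_out", "arguments": {"hand": 0, "moves": [[0,0,0,0],[0,0,0,0],[0,0,0,0],[0,0,0,0],[0,0,0,0],[0,0,0,0],[0,0,0,0],[0,0,0,0],[0,0,0,0],[0,0,0,0]]}}

```text
time: 16.4
position: [0.6153, -0.0053, 0.2053]
orientation: [0.995, 0.1, 0.0, 0.001]
wrist_force: [-0.2, -1.5, -0.3]
grip_width: 0.176
grip_force: 30.0
```

Run:
```python
from h import *
o=r.get_obs();print(o["position"],o["grip_width"],o["wrist_force"])
a=np.linspace(1.516,.075,31);p=np.c_[-182*np.cos(a)*np.cos(.2),-182*np.cos(a)*np.sin(.2),182*np.sin(a)]
print(np.diff(p,axis=0).round(1).tolist(),p[-1]-p[0])
```

```text
[ 0.61531272 -0.00529396  0.20529683] 0.17610038431548272 [-0.20154517 -1.52972635 -0.25761059]
[[-8.5, -1.7, -0.7], [-8.5, -1.7, -1.1], [-8.4, -1.7, -1.5], [-8.4, -1.7, -1.9], [-8.3, -1.7, -2.3], [-8.1, -1.6, -2.7], [-8.0, -1.6, -3.1], [-7.8, -1.6, -3.5], [-7.7, -1.6, -3.9], [-7.5, -1.5, -4.3], [-7.3, -1.5, -4.6], [-7.0, -1.4, -5.0], [-6.8, -1.4, -5.3], [-6.5, -1.3, -5.7], [-6.3, -1.3, -6.0], [-6.0, -1.2, -6.3], [-5.7, -1.1, -6.6], [-5.4, -1.1, -6.8], [-5.0, -1.0, -7.1], [-4.7, -1.0, -7.3], [-4.3, -0.9, -7.5], [-4.0, -0.8, -7.7], [-3.6, -0.7, -7.9], [-3.2, -0.7, -8.1], [-2.9, -0.6, -8.2], [-2.5, -0.5, -8.4], [-2.1, -0.4, -8.5], [-1.7, -0.3, -8.6], [-1.3, -0.3, -8.6], [-0.8, -0.2, -8.7]] [-168.10143451  -34.07584776 -168.08962163]
```

Gripped: 0.176 × 91 mm is 16 mm, which matches the pull.

Call:
{"name": "carry_out", "arguments": {"moves": [[-8.5,-1.7,-0.7,0],[-8.5,-1.7,-1.1,0],[-8.4,-1.7,-1.5,0],[-8.4,-1.7,-1.9,0],[-8.3,-1.7,-2.3,0],[-8.1,-1.6,-2.7,0],[-8,-1.6,-3.1,0],[-7.8,-1.6,-3.5,0],[-7.7,-1.6,-3.9,0],[-7.5,-1.5,-4.3,0]]}}

```text
time: 17.4
position: [0.5355, -0.0213, 0.1816]
orientation: [0.995, 0.1, 0.002, 0.0]
wrist_force: [2.7, 1.8, 8.0]
grip_width: 0.172
grip_force: 30.0
```

Call:
{"name": "carry_out", "arguments": {"moves": [[-7.3,-1.5,-4.6,0],[-7,-1.4,-5,0],[-6.8,-1.4,-5.3,0],[-6.5,-1.3,-5.7,0],[-6.3,-1.3,-6,0],[-6,-1.2,-6.3,0],[-5.7,-1.1,-6.6,0],[-5.4,-1.1,-6.8,0],[-5,-1,-7.1,0],[-4.7,-1,-7.3,0]]}}

```text
time: 18.4
position: [0.4735, -0.0337, 0.12]
orientation: [0.995, 0.1, 0.0, 0.0]
wrist_force: [-2.8, -0.7, 8.0]
grip_width: 0.176
grip_force: 30.0
```

Call:
{"name": "carry_out", "arguments": {"moves": [[-4.3,-0.9,-7.5,0],[-4,-0.8,-7.7,0],[-3.6,-0.7,-7.9,0],[-3.2,-0.7,-8.1,0],[-2.9,-0.6,-8.2,0],[-2.5,-0.5,-8.4,0],[-2.1,-0.4,-8.5,0],[-1.5,-0.3,-8.6,0],[-0.5,-0.1,-5,0],[0,0,0,0]]}}

```text
time: 19.4
position: [0.4475, -0.0388, 0.049]
orientation: [0.995, 0.1, -0.001, -0.0]
wrist_force: [-5.2, -7.0, -1.5]
grip_width: 0.173
grip_force: 30.0
```

Call:
{"name": "carry_out", "arguments": {"moves": [[0,0,-2,0],[0,0,-2,0],[0,0,-2,0],[0,0,-1,0],[0,0,-1,0],[0,0,0,0],[0,0,0,0],[0,0,0,0],[0,0,0,0],[0,0,0,0]]}}

```text
time: 20.4
position: [0.4468, -0.0389, 0.0412]
orientation: [0.995, 0.1, -0.002, -0.0]
wrist_force: [-9.9, -11.8, 0.4]
grip_width: 0.174
grip_force: 30.0
```

Call:
{"name": "carry_out", "arguments": {"moves": [[0.5,0.5,-1,0],[0,0.3,-1,0],[0,0,-1,0],[0,0,-1,0],[0,0,-1,0],[0,0,0,0],[0,0,0,0],[0,0,0,0],[0,0,0,0],[0,0,0,0]]}}

```text
time: 21.4
position: [0.4469, -0.0388, 0.0361]
orientation: [0.995, 0.1, -0.002, 0.0]
wrist_force: [-13.2, -26.3, 1.8]
grip_width: 0.173
grip_force: 30.0
```

Call:
{"name": "carry_out", "arguments": {"moves": [[-0.6,-0.7,0,0],[-0.5,-0.7,0,0],[0,0,-1,0],[0,0,0,0],[0,0,0,0],[0,0,0,0],[0,0,0,0],[0,0,0,0],[0,0,0,0],[0,0,0,0]]}}

```text
time: 22.4
position: [0.4468, -0.039, 0.0356]
orientation: [0.995, 0.1, -0.001, -0.0]
wrist_force: [-9.5, -0.8, 7.5]
grip_width: 0.178
grip_force: 30.0
```

Run:
```python
from h import *
o=r.get_obs();print(o["position"],o["wrist_force"],o["torque"])
f=r.grab_frame("side");cv2.imwrite("pics/s4.png",cv2.resize(f["img"][150:370,220:460],None,fx=2,fy=2))
```

```text
[ 0.44680038 -0.03899612  0.03557741] [-9.53306026 -0.82656858  7.48553087] [-0.13205276  1.26420308 -0.11297288]
```

View pics/s4.png

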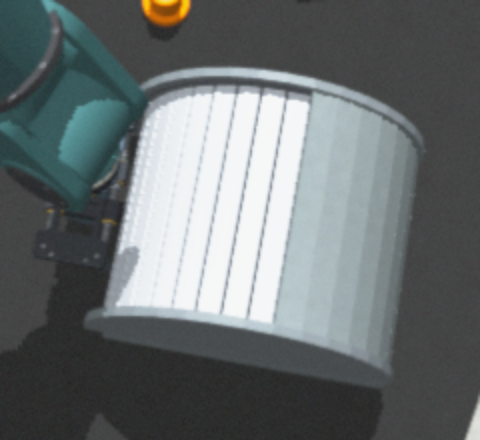

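The shutter covers the opening, with the gripper holding the pull at the front near (115,200). I'll press on to confirm the end stop.

Call:
{"name": "carry_out", "arguments": {"moves": [[-0.3,0,-1,0],[-0.2,0,-1,0],[0,0,-1,0],[0,0,-1,0],[0,0,0,0],[0,0,0,0],[0,0,0,0],[0,0,0,0],[0,0,0,0],[0,0,0,0]]}}

```text
time: 23.45
position: [0.4481, -0.0388, 0.033]
orientation: [0.995, 0.1, 0.0, -0.0]
wrist_force: [-12.2, 8.0, 39.4]
grip_width: 0.175
grip_force: 30.0
```

Call:
{"name": "carry_out", "arguments": {"moves": [[0,0,1.2,0],[0,0,0,0],[0,0,0,0],[0,0,0,0],[0,0,0,0],[0,0,0,0],[0,0,0,0],[0,0,0,0],[0,0,0,0],[0,0,0,0]]}}

```text
time: 24.45
position: [0.4481, -0.0388, 0.0333]
orientation: [0.995, 0.1, 0.0, -0.0]
wrist_force: [-0.4, 6.6, 5.3]
grip_width: 0.173
grip_force: 30.0
```

Call:
{"name": "carry_out", "arguments": {"hand": 70, "moves": [[0,0,0,0],[0,0,0,0],[0,0,0,0],[0,0,0,0],[0,0,0,0],[0,0,0,0],[0,0,0,0],[0,0,0,0],[0,0,0,0],[0,0,0,0]]}}

```text
time: 25.45
position: [0.4476, -0.0391, 0.0329]
orientation: [0.995, 0.1, 0.0, -0.0]
wrist_force: [-0.4, 0.5, 0.6]
grip_width: 0.702
grip_force: 0.0
```

Call:
{"name": "carry_out", "arguments": {"moves": [[0,0,5,0],[0,0,10,0],[0,0,20,0],[0,0,25,0],[0,0,30,0],[0,0,35,0],[0,0,40,0],[0,0,40,0],[0,0,30,0],[0,0,10,0]]}}

```text
time: 26.45
position: [0.4487, -0.0393, 0.2819]
orientation: [0.995, 0.1, 0.003, 0.001]
wrist_force: [-0.7, 0.9, 0.8]
grip_width: 0.701
grip_force: 0.0
```

Run:
```python
from h import *
o=r.get_obs();print(o["position"],o["wrist_force"])
for n in("wrist","top"):
    f=r.grab_frame(n);cv2.imwrite(f"pics/{n}5.png",f["img"])
    w=pts(f);O=np.array([.629,-.002]);x=np.array([np.cos(.2),np.sin(.2)]);y=np.array([-x[1],x[0]])
    lx=(w[...,:2]-O)@x;ly=(w[...,:2]-O)@y
    b=(w[...,2]>.04)&(w[...,2]<.12)&(abs(ly)<.012)&(lx<-.16)&(lx>-.21)&(f["img"].max(-1)<70)
    print(n,b.sum(),[np.percentile(a[b],[2,50,98]).round(4) for a in(lx,ly,w[...,2])] if b.any() else 0)
```

```text
[ 0.4486665  -0.03925291  0.28189045] [-0.65138061  0.89400299  0.78689117]
wrist 475 [array([-0.193 , -0.1753, -0.1609]), array([-0.0078, -0.0004,  0.008 ]), array([0.0637, 0.0703, 0.074 ])]
top 0 0
```

View pics/wrist5.png

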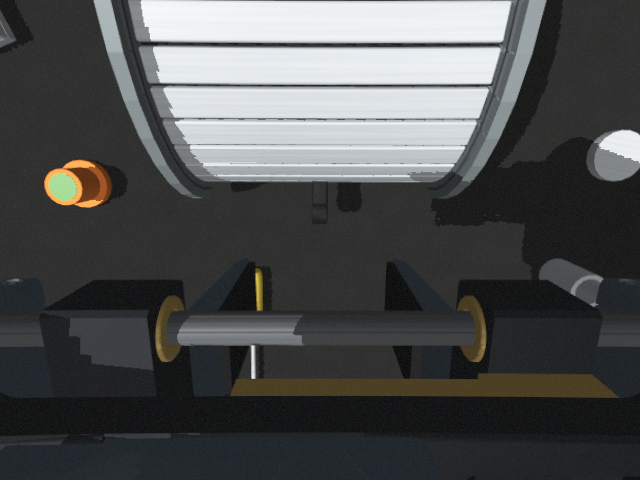

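The wrist view shows the slats closed down to the front lip, with the pull at (320,203). Its top is at 0.0735 m, which puts its centre at about 59.5 mm; fully shut is 59 mm. The robot is touching nothing, so I'll hand in.

```bash
python3 -c "
from rig import r
print(r.hand_in())"
```

```text
the job is handed in; nothing more can be done
None
```

The lens mount is standing glass up on the store's floor, the shutter is rolled fully shut and released, and the job was handed in at about 26.5 s (no verdict was returned).

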